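# Full blast on the steamer tiers

## Task

Give the washed bamboo steamer tiers a full blast with the long-nozzled pistol blower that lies on its side, loose, aimed at them: squeeze its trigger against the handle past the first-stage pressure point and as far as it will go into the second stage, keep it there for a good second, then let go. Leave the blower lying flat where it was, and do not touch the stubby, bell-mouthed blower.

Things in the scene. Friction and masses are not known exactly. Their poses are not given: they have to be found in the camera images.
- blower: long-nozzled grey pistol blower, 0.4 kg, loose on its side, 46 mm high. Origin: on the shelf at the squeeze spot, midway between handle back and trigger front; x to the nozzle tip (165 mm), y handle to barrel, z up. Handle x -28 to -2, y -78 to 50, 42 high; barrel d 44 at y 70, x -50 to 65; battery block x -50 to 26, y -101 to -75. Pushed from one side it slides: squeeze along x at y 0
- first_stage (a joint): black trigger bar's first stage, rad: 0 free, 0.16 at the pressure point; sprung, 1 to 2.5 N. Bar 9 mm thick, heights 7 to 35 mm; in the blower's frame pivoted at x 17, y 45, free end x 24, y -17; front face at x 27 for y 0: handle plus trigger 55 mm wide at rest, 41 to 47 squeezed home (pads bear nearer the pivot)
- second_stage (a joint): the same trigger's second stage, rad: 0 until the pressure point is overcome, 0.16 at the stop; springs back. At y 0 it takes about 7 N to break through and 9.5 N to the stop, a third more 11 mm nearer the pivot
- puffer: the stubby blower, to be left alone: same pistol shape on its side, but no battery block, a 40 mm long bell-mouthed nozzle 43 mm wide, and a 40 mm trigger; origin and axes as for the other. It lies left or right of the long-nozzled one

How it is judged:
By the outcome, as a careful person would: the job done as asked, in the order asked, and still so for the second after the job is handed in, with the robot touching nothing.
It also fails if it takes over 32 s, if anything falls off the work surface, if the arm or the gripper's body presses on something with over 40 N, if the wrist force passes 120 N, or if a joint passes its speed limit or range.

## Robot

A 6-joint arm with a two-finger parallel gripper is mounted at the origin on the work surface. World frame = base frame: x ahead of the robot, y to its left, z up, the work surface at z = 0. Lengths are in mm, angles in rad, forces in N, time in s.
With the tool pointing down it reaches from about 300 to 775 mm from the base axis. Payload 14.6 kg.
Tool frame: the origin (TCP) lies at the very end of the fingers, on their centre line; the grasp point (between the pads) lies 19 mm behind it; z points along the fingers, y is the line along which they close (so a half turn about z gives the same grasp; the last joint's range is limited). The gripper opens to 85 mm and grips with 20 to 120 N. Pads are 22 mm wide; open, the fingers measure 114 mm over their backs; the gripper's body (76 mm by 85 mm) begins 54 mm behind the grasp point. The pads swing forward as they close: fully open they stand 13 mm farther back than shut.
Start: joints at [1.262, 0.3, 1.521, -0, 1.321, -0.067], TCP at [131.696, 533.99, 191.481] pointing down, gripper open.
Joint ranges: [-3.03, 3.03], [-0.79, 2.21], [0.23, 2.52], [-1.04, 4.18], [0, 3.07], [-2.55, 2.55]. Speed limits (rad/s): [2.22, 2.22, 2.57, 3.14, 3.14, 3.14].

## Interface

Orientations are given as a unit quaternion [w, x, y, z].
In Python, from rig import robot gives the robot as it stands.
- The arm moves only by the shell command python3 -m jog 'ROWS' [OPENING]. ROWS is a JSON object of lists of equal length, an entry for each row: "dp": the shift along the world's x, y, z in units of 0.2 m (1.0 is 0.2 m), a list of three; "twist": the turn, a rotation vector about the world's x, y, z in units of pi rad (1.0 is pi rad), a list of three. A call has 1 to 8 rows; each row is the pose to reach, as a shift and turn from the pose commanded when the call began, turning the shorter way round; what a row does not reach only later rows make up. A row lasts 1/8 s, in which the tool goes at most 62.5 mm and 10.7 degrees, less where a joint would pass 70% of its speed; a pose out of reach is approached as far as the arm can. A call with a number of a shift or a turn outside -1 to 1 is refused whole. A call with a gripper value outside its range is refused whole. OPENING is the gripper command: -1 is fully open, 1 is shut, values between are in proportion, set as the call begins (- or left out, the last holds). The fingers move at their own pace and stop on an object; the grip force is fixed at half the most. Time passes only in rows, so rows that repeat a pose let the fingers close. It gives the time, the measured TCP pose, the force, the opening and the grip force at its end, in the units of the state.
- robot.get_state(): the state, without advancing time (a new reading comes with each control period).
- robot.capture(name): name is "scene" or "side" or "wrist"; returns (picture, depth): 420x560x3 uint8, blue, green, red; 420x560 float32, mm along the optical axis (not along the pixel's ray), 0 where there is no reading.
- robot.camera_model(name): a dict with "fx", "fy", "cx", "cy" (pixels), "extrinsics" (4x4, takes a point from camera to world coordinates); the wrist camera has in their place "T_tool_cam" (4x4, takes a point from camera to tool coordinates, whose origin is the TCP and whose axes are the flange's). Camera axes: x right, y down, z forward; pixel columns grow to the right and rows downward; lengths in mm; the calibration is good to about 2 mm. A picture is of the moment at which its call begins: read the wrist's pose just before it. camera_model takes no time and is no camera call.
- robot.hand_in(): hands the job in; it is judged then, once.
The state is a dict: "time_s": time; "joint_pos": joint angles; "joint_velocities": joint speeds; "effort": joint torques, N m; "ee_pos": TCP position; "eef_rot": TCP orientation; "contact_force": force on the tool from outside, world axes, zero at the start; "torque": the same for the moment, N m; "opening": finger opening in mm; "gripper_force": force on a finger pad.
Only numpy, scipy, OpenCV 4.12 (cv2) and the standard library are available. Lean on these libraries where they do the work, as an engineer would, in place of code of your own. Each camera call takes 0.05 s, during which the arm holds its last target. There are 200 camera calls.

## Working session

There is one attempt and no reset: what is moved stays moved. The work goes in short steps, Python scripts to look and compute and a shell command to move; the robot and the scene stay as the last step left them, time stands still between calls to the robot, and variables do not carry over. Pictures are saved under pics/ and viewed, at most 10 in all, crops included, and the job is handed in when it is done.

```bash
mkdir -p pics; cat > h.py <<'E'
from rig import robot
import numpy as np, cv2
from scipy.spatial.transform import Rotation as R
def cam(name):
    s=robot.get_state(); m=robot.camera_model(name)
    if name=="wrist":
        q=s["eef_rot"]; T=np.eye(4); T[:3,:3]=R.from_quat([q[1],q[2],q[3],q[0]]).as_matrix(); T[:3,3]=s["ee_pos"]
        E=T@np.array(m["T_tool_cam"])
    else: E=np.array(m["extrinsics"])
    im,d=robot.capture(name); return im,d,m,E
def pts(d,m,E):
    v,u=np.indices(d.shape); P=np.stack([(u-m["cx"])/m["fx"]*d,(v-m["cy"])/m["fy"]*d,d],-1)
    return P@E[:3,:3].T+E[:3,3]
def ray(u,v,m,E,z):
    r=E[:3,:3]@np.array([(u-m["cx"])/m["fx"],(v-m["cy"])/m["fy"],1]); o=E[:3,3]; return o+r*(z-o[2])/r[2]
E
python3 - <<'E'
from h import *
s=robot.get_state();print(s)
for n in("scene","wrist"):
    im,d,m,E=cam(n);cv2.imwrite(f"pics/{n}0.png",im);np.savez(f"{n}0.npz",im=im,d=d,E=E,P=pts(d,m,E));print(n,m["fx"],E.round(3).tolist())
E
```

```text
{'time_s': 0.0, 'joint_pos': array([ 1.26240246e+00,  3.00450531e-01,  1.52162963e+00,  2.51000113e-06,
        1.32070993e+00, -6.65956328e-02]), 'joint_velocities': array([-0.00061393, -0.00015988,  0.00123019, -0.00203405,  0.00364243,
        0.00188785]), 'effort': array([-5.85415473e-04, -5.43508208e+01, -3.61794770e+01, -6.56704378e-05,
        4.14336420e-03, -1.09816114e-05]), 'ee_pos': array([131.60471133, 533.71102111, 190.91209089]), 'eef_rot': array([-1.12795262e-04,  1.20605098e-01,  9.92700384e-01, -5.88003040e-04]), 'contact_force': array([1.0122871 , 0.52453499, 0.54469693]), 'torque': array([-0.03255352, -0.00461121, -0.02593232]), 'gripper_force': 0.0, 'opening': 85.45410087483323}
scene 383.138225640126 [[-0.078, 0.718, -0.692, 978.055], [0.997, 0.07, -0.039, 58.298], [0.021, -0.693, -0.721, 548.772], [0.0, 0.0, 0.0, 1.0]]
wrist 372.6900700080703 [[0.239, 0.937, 0.254, 68.099], [0.971, -0.23, -0.063, 550.628], [-0.0, 0.262, -0.965, 374.123], [0.0, 0.0, 0.0, 1.0]]
```

View pics/scene0.png

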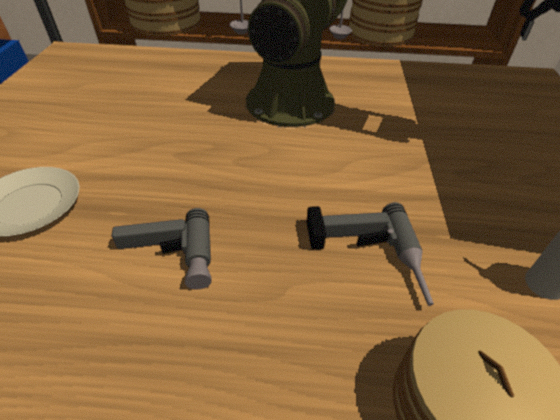

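View pics/wrist0.png

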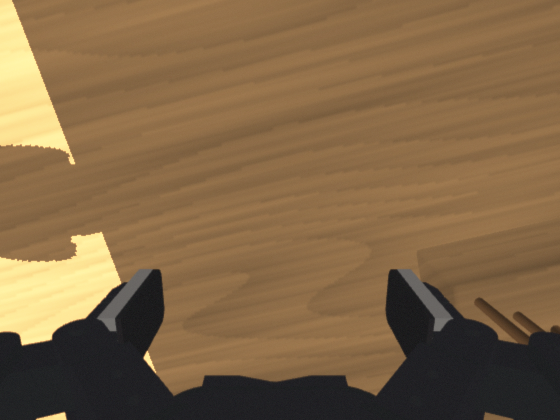

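The scene view shows the long-nozzled blower on the right: battery at (316,228), barrel top at (396,210), nozzle tip at (430,302), and trigger at (372,239). The puffer is on the left at (113–212, 208–288). The wrist view shows bare table only.

```bash
python3 - <<'E'
from h import *
f=np.load("scene0.npz");P=f["P"];im=f["im"];m=robot.camera_model("scene");E=f["E"]
hsv=cv2.cvtColor(im,cv2.COLOR_BGR2HSV)
M=((hsv[...,1]<90)|(hsv[...,2]<60))
for nm,(u0,u1,v0,v1) in dict(long=(300,440,195,310),puf=(105,220,200,295)).items():
    w=np.zeros(M.shape,bool);w[v0:v1,u0:u1]=1
    k=M&w&(P[...,2]>5)&(P[...,2]<70);Q=P[k];print(nm,k.sum(),Q.min(0).round(),Q.max(0).round())
    t=M&w&(P[...,2]>36)&(P[...,2]<60);Q=P[t][:,:2];print(' top',np.percentile(P[t][:,2],[5,50,95]).round(),cv2.minAreaRect(Q.astype(np.float32)))
    print(' median z all', np.median(P[w][:,2]))
print("tip",ray(430,302,m,E,23).round(), P[300,429].round())
for u,v in[(316,212),(318,228),(355,222),(396,208),(405,240),(412,262),(372,239)]:print(u,v,P[v,u].round())
im2=cv2.resize(im[190:310,290:440],None,fx=5,fy=5,interpolation=cv2.INTER_CUBIC);cv2.imwrite("pics/crop.png",im2)
E
```

```text
long 4005 [428.  66.   5.] [639. 273.  47.]
 top [37. 41. 45.] ((501.88970947265625, 167.5791015625), (124.8271713256836, 186.17742919921875), 9.65632152557373)
 median z all -1.2213878976962746
puf 3627 [ 478. -276.    5.] [635. -85.  44.]
 top [37. 40. 42.] ((570.7210083007812, -186.86331176757812), (154.26219177246094, 162.3220672607422), 13.806610107421875)
 median z all -1.2242811855630862
tip [635. 270.  23.] [633. 268.  26.]
316 212 [472.  83.  44.]
318 228 [513.  88.  45.]
355 222 [487. 155.  40.]
396 208 [446. 234.  44.]
405 240 [524. 241.  42.]
412 262 [561. 251.  29.]
372 239 [511. 187.  24.]
```

View pics/crop.png

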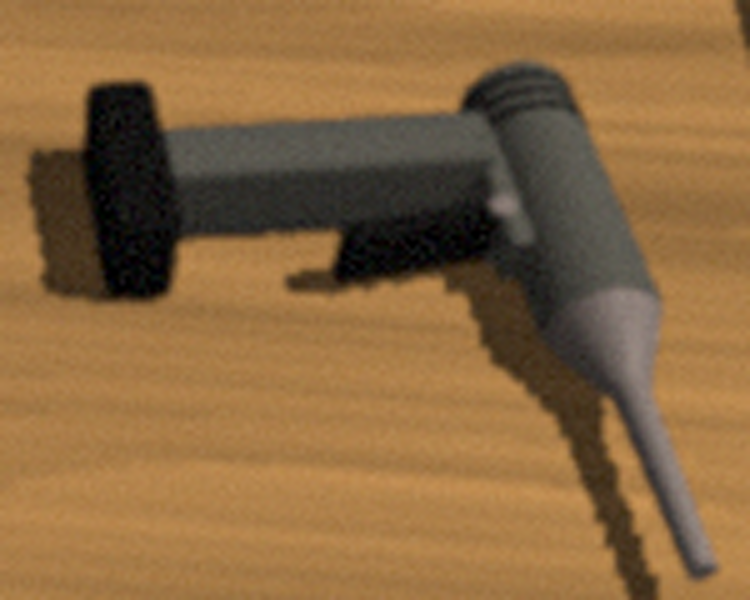

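The crop confirms the shape: the trigger lies on the +x side of the handle and the blower's yaw is about 10°. I'm moving above the squeeze spot.

```bash
python3 -m jog '{"dp":[[0.88,-0.91,0.05],[0.88,-0.91,0.05],[0.88,-0.91,0.05],[0.88,-0.91,0.05],[0.88,-0.91,0.05]],"twist":[[0,0,-0.18],[0,0,-0.18],[0,0,-0.18],[0,0,-0.18],[0,0,-0.18]]}' -1
python3 -m jog '{"dp":[[0.88,-0.91,0],[0.88,-0.91,0],[0.88,-0.91,0],[0.88,-0.91,0],[0.88,-0.91,0],[0.88,-0.91,0],[0.88,-0.91,0]],"twist":[[0,0,-0.187],[0,0,-0.187],[0,0,-0.187],[0,0,-0.187],[0,0,-0.187],[0,0,-0.187],[0,0,-0.187]]}'
python3 - <<'E'
from h import *
im,d,m,E=cam("wrist");cv2.imwrite("pics/w1.png",im);np.savez("w1.npz",im=im,d=d,E=E,P=pts(d,m,E));print(E.round(3).tolist(),robot.get_state()["joint_pos"])
E
```

```text
time_s: 0.72
ee_pos: [309.8, 349.6, 201.6]
eef_rot: [0.0, 0.395, 0.919, -0.0]
contact_force: [-0.3, 0.0, -0.1]
opening: 85.5
gripper_force: 0.0
time_s: 1.6
ee_pos: [483.0, 171.2, 201.5]
eef_rot: [-0.0, 0.641, 0.767, -0.0]
contact_force: [-0.5, -0.1, -0.6]
opening: 85.4
gripper_force: 0.0
[[0.984, 0.172, 0.047, 471.812], [0.178, -0.95, -0.256, 237.092], [0.0, 0.261, -0.965, 384.671], [0.0, 0.0, 0.0, 1.0]] [2.69048595e-01 2.07879347e-01 1.61232260e+00 1.17698585e-04
 1.32130518e+00 9.09660514e-02]
```

View pics/w1.png

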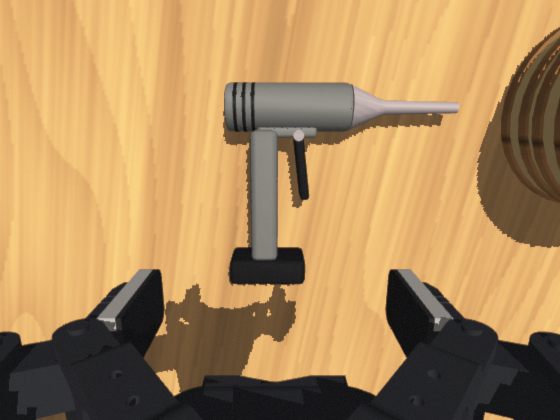

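A clear view: nozzle tip (458,108), barrel rows 83–131 and columns 225–354, handle columns 250–277, trigger from pivot (299,135) to end (305,198), battery (231–304, 248–283). The blower is almost aligned with the image axes.

```bash
python3 - <<'E'
from h import *
f=np.load("w1.npz");P=f["P"];E=f["E"];m=robot.camera_model("wrist")
g=lambda u,v,z:ray(u,v,m,E,z)[:2]
tip=g(458,108,24);rear=g(225,107,24);hb=[g(250.5,v,42) for v in(150,230)];hf=[g(277,v,42) for v in(150,230)]
print("tip",tip,"rear",rear,np.linalg.norm(tip-rear),"(215)")
d=tip-rear;th=np.degrees(np.arctan2(d[1],d[0]))
for a in(hb,hf):
    e=a[0]-a[1];print("handle yaw",np.degrees(np.arctan2(-e[0],e[1])))
print("yaw",th)
t=np.radians(th);x=np.array([np.cos(t),np.sin(t)]);y=np.array([-x[1],x[0]])
o=tip-165*x-70*y;print("origin",o, "depth z",P[107,290,2],P[200,264,2])
for n,(u,v,z) in dict(hback=(250.5,190,42),hfront=(277,190,42),batL=(231,265,40),batR=(304,265,40),batbot=(265,283,0),batbot46=(265,258,46),hb_join=(264,248,42),trend=(305,196,35),trendR=(309,190,35),barT=(290,83,24),barB=(290,131,24),rear=(225,107,24)).items():
    q=g(u,v,z)-o;print(n,(q@x).round(1),(q@y).round(1))
E
```

```text
tip [639.61455069 271.08588892] rear [425.81194008 233.35265123] 217.1067790985048 (215)
handle yaw 9.284046170479867
handle yaw 10.345765270493084
yaw 10.008854389997364
origin [489.29172683 173.4741651 ] depth z 43.23653010407685 41.98254594571074
hback -28.2 -5.0
hfront -3.4 -4.9
batL -48.7 -81.6
batR 24.0 -81.3
batbot -15.9 -120.3
batbot46 -14.7 -71.5
hb_join -15.7 -62.7
trend 23.6 -12.1
trendR 27.3 -6.2
barT 8.1 91.4
barB 8.7 48.4
rear -52.1 70.0
```

Everything agrees within 2 mm: origin ≈ (488.5, 173.4), yaw 10°. Before descending I'm checking the height of the open fingertips against the TCP.

```bash
python3 - <<'E'
from h import *
f=np.load("w1.npz");P=f["P"]
for s in((80,165),(385,460)):
    Q=P[255:340,s[0]:s[1]].reshape(-1,3);Q=Q[(Q[:,2]>120)];print(Q[:,2].min(),np.percentile(Q[:,2],[1,5,20]),Q[Q[:,2]<Q[:,2].min()+4].mean(0))
E
python3 -m jog '{"dp":[[0.003,0.006,-0.3],[0.003,0.006,-0.6],[0.003,0.006,-0.7],[0.003,0.006,-0.7]],"twist":[[0,0,0],[0,0,0],[0,0,0],[0,0,0]]}'
```

```text
254.53240078489586 [256.54579048 259.79823116 267.55560886] [441.58040768 164.42343323 256.98441261]
254.1432895548292 [256.48091242 259.71268628 267.07163785] [525.6037746  180.06824372 256.80731756]
time_s: 2.15
ee_pos: [483.2, 171.8, 60.5]
eef_rot: [-0.001, 0.642, 0.767, -0.001]
contact_force: [0.8, 0.8, 0.9]
opening: 85.3
gripper_force: 0.0
```

The fingers seem to end ~50 mm above the TCP, which doesn't fit the description; I'll check with the side camera.

```bash
python3 - <<'E'
from h import *
im,d,m,E=cam("side");P=pts(d,m,E);np.savez("s2.npz",im=im,d=d,E=E,P=P);cv2.imwrite("pics/s2.png",im)
s=robot.get_state();p=np.linalg.inv(E)@np.r_[s["ee_pos"],1];print("TCP px",p[0]/p[2]*m["fx"]+m["cx"],p[1]/p[2]*m["fy"]+m["cy"],s["ee_pos"],E.round(2).tolist())
E
```

```text
TCP px 263.58818153820846 292.7924047171651 [484.10362205 171.88162014  61.91198347] [[-0.94, -0.21, 0.28, 311.42], [-0.35, 0.58, -0.74, 578.76], [-0.0, -0.79, -0.62, 537.84], [0.0, 0.0, 0.0, 1.0]]
```

View pics/s2.png

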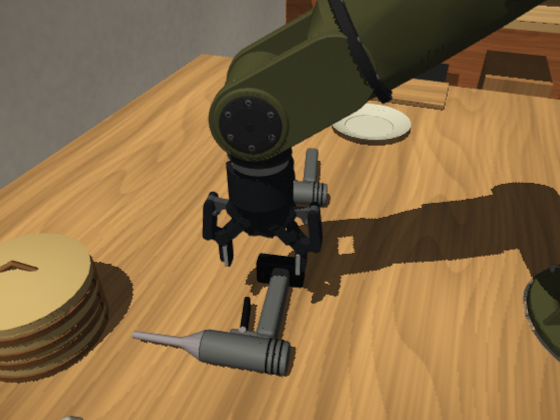

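The side view shows the fingertips at about (226,263) and (298,275), while the reported TCP projects to (264,293), well below them. I'm measuring the tips from depth.

```bash
python3 - <<'E'
from h import *
f=np.load("s2.npz");P=f["P"];im=f["im"]
for (u,v) in [(226,262),(227,258),(225,255),(297,273),(298,268),(299,262),(264,225)]:print(u,v,P[v,u].round(),im[v,u])
for u0,u1,v0,v1 in((205,240,235,270),(285,325,240,280)):
    Q=P[v0:v1,u0:u1].reshape(-1,3);Q=Q[(Q[:,2]>55)&(abs(Q[:,0]-484)<70)&(abs(Q[:,1]-172)<40)];print(len(Q),np.percentile(Q[:,2],[0,1,5,50,99]).round(),Q[Q[:,2]<np.percentile(Q[:,2],5)].mean(0).round())
E
```

```text
226 262 [527. 192. 123.] [100 106 105]
227 258 [526. 191. 130.] [76 81 81]
225 255 [528. 192. 136.] [101 107 107]
297 273 [436. 175. 119.] [101 108 108]
298 268 [435. 174. 128.] [101 107 107]
299 262 [434. 174. 139.] [83 88 88]
264 225 [477. 183. 193.] [14 13 12]
510 [113. 114. 119. 148. 176.] [526. 184. 116.]
592 [115. 117. 123. 160. 179.] [435. 173. 119.]
```

Two cameras agree: the open fingertips sit ~53 mm above the reported TCP. I'll close to the squeeze width in the air and measure where the tips really end there.

```bash
python3 -m jog '{"dp":[[0,0,0],[0,0,0],[0,0,0],[0,0,0],[0,0,0],[0,0,0]],"twist":[[0,0,0],[0,0,0],[0,0,0],[0,0,0],[0,0,0],[0,0,0]]}' -0.06
python3 - <<'E'
from h import *
o=robot.get_state()["ee_pos"];print(o)
a=[]
for n in("side","wrist"):
    im,d,m,E=cam(n);P=pts(d,m,E);np.savez(n+"3.npz",im=im,P=P,E=E)
    t=np.radians(10);x=np.array([np.cos(t),np.sin(t)]);y=np.array([-x[1],x[0]])
    D=P[...,:2]-o[:2];X=D@x;Y=D@y
    for sg in(-1,1):
        k=(sg*X>10)&(sg*X<60)&(abs(Y)<18)&(P[...,2]>60)&(d>0);Q=P[k]
        if len(Q):
            z=np.percentile(Q[:,2],[0,1,5,50]);l=k&(P[...,2]<z[0]+8);print(n,sg,k.sum(),z.round(),"X",X[l].mean().round(),"Y",Y[l].min().round(),Y[l].max().round())
    a.append(im)
cv2.imwrite("pics/c3.png",np.vstack([a[0][170:380,130:400],a[1][210:420,145:415]]))
E
```

```text
time_s: 2.95
ee_pos: [484.3, 171.2, 61.5]
eef_rot: [-0.0, 0.642, 0.767, -0.0]
contact_force: [-0.5, 0.1, -0.6]
opening: 45.2
gripper_force: 0.0
[484.29002611 171.16782573  61.46226836]
side -1 2437 [103. 111. 127. 200.] X -28.0 Y 5.0 12.0
side 1 1890 [101. 108. 119. 182.] X 24.0 Y -11.0 12.0
wrist -1 19919 [104. 112. 125. 164.] X -23.0 Y -10.0 12.0
wrist 1 20229 [103. 112. 125. 164.] X 24.0 Y -10.0 12.0
```

View pics/c3.png

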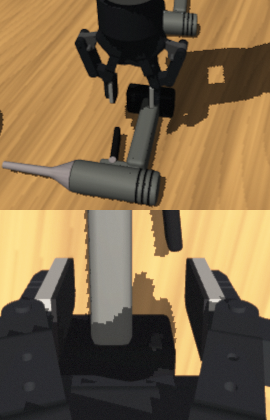

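At the squeeze width the real tips are ~40 mm above the reported TCP in both cameras, with the pads centred laterally. So I aim for a reported z of about -32, putting the tips at about 8 mm. I'll go down in stages and watch the force.

```bash
python3 -m jog '{"dp":[[0,0.003,0],[0,0.003,0],[0,0.003,-0.15],[0,0.003,-0.28],[0,0.003,-0.28],[0,0.003,-0.28]],"twist":[[0,0,0],[0,0,0],[0,0,0],[0,0,0],[0,0,0],[0,0,0]]}' -1
python3 - <<'E'
from h import *
o=robot.get_state()["ee_pos"];print(o)
a=[]
for n in("side","wrist"):
    im,d,m,E=cam(n);P=pts(d,m,E);a.append(im)
    D=P[...,:2]-o[:2];t=np.radians(10);x=np.array([np.cos(t),np.sin(t)]);y=np.array([-x[1],x[0]]);X=D@x;Y=D@y
    for sg in(-1,1):
        k=(sg*X>36)&(sg*X<52)&(abs(Y)<14)&(P[...,2]>35)&(d>0);print(n,sg,np.percentile(P[k][:,2],[0,1,5]).round())
cv2.imwrite("pics/c4.png",np.vstack([a[0][170:380,130:400],a[1][210:420,145:415]]))
E
```

```text
time_s: 3.8
ee_pos: [484.8, 171.9, 6.4]
eef_rot: [0.0, 0.642, 0.767, 0.0]
contact_force: [0.1, -0.0, -0.4]
opening: 85.4
gripper_force: 0.0
[484.82163639 171.93077      6.44406829]
side -1 [62. 65. 75.]
side 1 [58. 61. 65.]
wrist -1 [59. 62. 66.]
wrist 1 [60. 62. 66.]
```

View pics/c4.png

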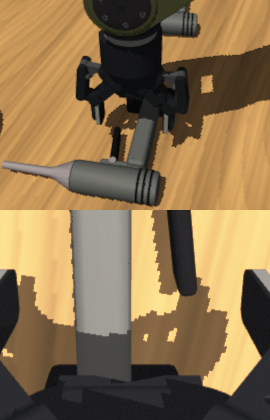

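The tips measure 59 mm with TCP z 6.4 and straddle handle and trigger. Lowering the rest of the way.

```bash
python3 -m jog '{"dp":[[-0.006,0.003,-0.08],[-0.006,0.003,-0.15],[-0.006,0.003,-0.19],[-0.006,0.003,-0.19],[-0.006,0.003,-0.19]],"twist":[[0,0,0],[0,0,0],[0,0,0],[0,0,0],[0,0,0]]}'
python3 - <<'E'
from h import *
o=robot.get_state()["ee_pos"];print(o)
im,d,m,E=cam("side");P=pts(d,m,E);W,dw,mw,Ew=cam("wrist")
D=P[...,:2]-o[:2];t=np.radians(10);x=np.array([np.cos(t),np.sin(t)]);y=np.array([-x[1],x[0]]);X=D@x;Y=D@y
k=(X>38)&(X<52)&(abs(Y)<14)&(P[...,2]>6)&(d>0);print(np.percentile(P[k][:,2],[0,1,5,20]).round())
cv2.imwrite("pics/c5.png",np.vstack([im[170:380,130:400],W[210:420,145:415]]))
E
```

```text
time_s: 4.53
ee_pos: [483.3, 172.4, -32.3]
eef_rot: [0.0, 0.642, 0.767, 0.0]
contact_force: [0.5, -1.6, 0.3]
opening: 85.4
gripper_force: 0.0
[483.30376987 172.42677564 -32.32256323]
[18. 23. 27. 40.]
```

View pics/c5.png

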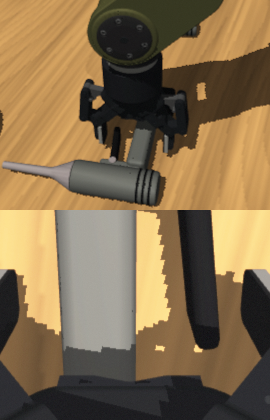

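The fingers straddle handle and trigger at working height with no contact. Closing in steps.

```bash
R3='x'; python3 -m jog '{"dp":[[0,0,0],[0,0,0],[0,0,0]],"twist":[[0,0,0],[0,0,0],[0,0,0]]}' -0.3
python3 -m jog '{"dp":[[0,0,0],[0,0,0]],"twist":[[0,0,0],[0,0,0]]}' -0.15
python3 -m jog '{"dp":[[0,0,0],[0,0,0],[0,0,0]],"twist":[[0,0,0],[0,0,0],[0,0,0]]}' 0.05
```

```text
time_s: 5.0
ee_pos: [483.4, 172.5, -32.3]
eef_rot: [0.0, 0.642, 0.767, 0.0]
contact_force: [1.4, 0.2, 1.0]
opening: 55.3
gripper_force: 0.7
time_s: 5.25
ee_pos: [483.5, 172.5, -32.3]
eef_rot: [0.0, 0.642, 0.767, 0.0]
contact_force: [3.8, 0.1, 3.1]
opening: 49.2
gripper_force: 1.5
time_s: 5.62
ee_pos: [481.6, 172.1, -31.9]
eef_rot: [-0.001, 0.642, 0.767, -0.001]
contact_force: [-14.8, -4.9, 23.0]
opening: 41.3
gripper_force: 28.0
```

```bash
python3 -m jog '{"dp":[[-0.006,0,0.005],[-0.006,0,0.005],[-0.006,0,0.005],[-0.006,0,0.005],[-0.006,0,0.005],[-0.006,0,0.005]],"twist":[[0,0,0],[0,0,0],[0,0,0],[0,0,0],[0,0,0],[0,0,0]]}' 0.1
python3 - <<'E'
from h import *
im,d,m,E=cam("side");W,dw,mw,Ew=cam("wrist")
cv2.imwrite("pics/c6.png",np.vstack([im[170:380,130:400],W[210:420,145:415]]))
E
```

```text
time_s: 6.38
ee_pos: [481.2, 172.1, -31.4]
eef_rot: [-0.0, 0.642, 0.766, -0.001]
contact_force: [-6.7, -3.7, 9.8]
opening: 39.0
gripper_force: 47.8
```

View pics/c6.png

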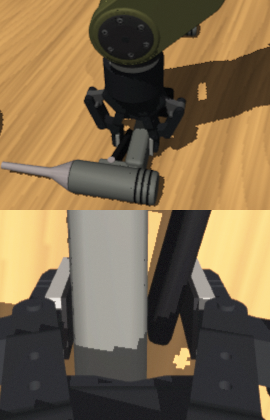

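The trigger is folded against the handle with 48 N on the pads, so it's at its stop, and the blower lies flat. Holding longer, then letting go and rising.

```bash
python3 -m jog '{"dp":[[0,0,0],[0,0,0],[0,0,0],[0,0,0],[0,0,0],[0,0,0],[0,0,0],[0,0,0]],"twist":[[0,0,0],[0,0,0],[0,0,0],[0,0,0],[0,0,0],[0,0,0],[0,0,0],[0,0,0]]}'
python3 -m jog '{"dp":[[0,0,0],[0,0,0],[0,0,0]],"twist":[[0,0,0],[0,0,0],[0,0,0]]}'
python3 -m jog '{"dp":[[0,0,0],[0,0,0],[0,0,0],[0,0,0],[0,0,0],[0,0,0]],"twist":[[0,0,0],[0,0,0],[0,0,0],[0,0,0],[0,0,0],[0,0,0]]}' -1
```

```text
time_s: 7.48
ee_pos: [481.2, 172.0, -31.4]
eef_rot: [-0.0, 0.642, 0.766, -0.001]
contact_force: [-5.3, -3.8, 10.1]
opening: 39.4
gripper_force: 47.8
time_s: 7.85
ee_pos: [481.1, 172.0, -31.4]
eef_rot: [-0.0, 0.642, 0.766, -0.001]
contact_force: [-6.4, -4.5, 9.6]
opening: 39.5
gripper_force: 47.8
time_s: 8.6
ee_pos: [481.9, 172.4, -31.5]
eef_rot: [-0.0, 0.642, 0.767, -0.0]
contact_force: [0.6, 0.3, 0.5]
opening: 85.5
gripper_force: 0.0
```

```bash
python3 -m jog '{"dp":[[0,0,0.15],[0,0,0.4],[0,0,0.7],[0,0,1],[0,0,1],[0,0,1]],"twist":[[0,0,0],[0,0,0],[0,0,0],[0,0,0],[0,0,0],[0,0,0]]}'
python3 -m jog '{"dp":[[0,0,0.17],[0,0,0.17],[0,0,0.17]],"twist":[[0,0,0],[0,0,0],[0,0,0]]}'
python3 - <<'E'
from h import *
im,d,m,E=cam("wrist");cv2.imwrite("pics/w7.png",im);np.savez("w7.npz",im=im,P=pts(d,m,E),E=E)
E
```

```text
time_s: 9.35
ee_pos: [481.6, 172.3, 167.8]
eef_rot: [-0.0, 0.642, 0.767, -0.0]
contact_force: [-0.2, 0.2, 0.0]
opening: 85.5
gripper_force: 0.0
time_s: 9.72
ee_pos: [481.4, 172.2, 200.8]
eef_rot: [-0.001, 0.642, 0.767, -0.001]
contact_force: [-0.0, -0.2, 0.3]
opening: 85.0
gripper_force: 0.0
```

View pics/w7.png

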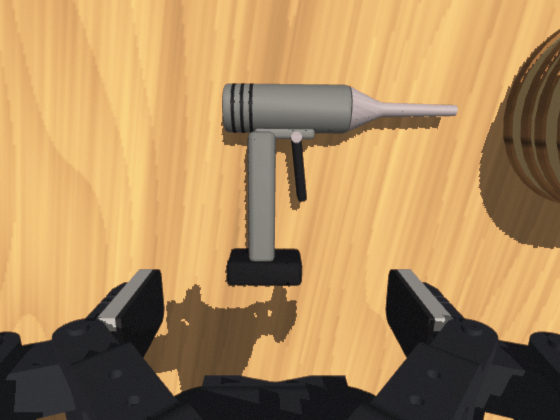

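The blower lies flat within ~4 mm of where it was, still aimed at the tiers, and the trigger has sprung back: its end is at (302,199), with the same gap to the handle as before.

```bash
python3 -c "from rig import robot;print(robot.hand_in())"
```

```text
the job is handed in; nothing more can be done
None
```

I squeezed the long-nozzled blower's trigger as far as it would go, held it there about 2 s and let go, then handed the job in. The blower is lying flat within about 4 mm of where it was, and the stubby blower was not touched; `hand_in()` returned no verdict.

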